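# Shut the lathe's cooling-water valve under its sliding cover

## Robot

A 7-joint arm with a two-finger parallel gripper is mounted at the origin on the work surface. World frame = base frame: x ahead of the robot, y to its left, z up, the work surface at z = 0. Lengths are in m, angles in rad, forces in N, time in s.
With the tool pointing down it reaches from about 0.35 to 0.9 m from the base axis. Payload 8.1 kg.
Tool frame: the origin (TCP) lies at the very end of the fingers, on their centre line; the grasp point (between the pads) lies 19 mm behind it; z points along the fingers, y is the line along which they close (so a half turn about z gives the same grasp; the last joint's range is limited). The gripper opens to 92 mm and grips with 3 to 60 N. Pads are 19 mm wide; open, the fingers measure 130 mm over their backs; the gripper's body (75 mm by 190 mm) begins 47 mm behind the grasp point.
Start: joints at [1.21, 0.434, 0.025, 1.573, -0.012, 1.134, -0.075], TCP at [0.159, -0.604, 0.227] pointing down, gripper open.
Joint ranges: [-2.62, 2.62], [-0.44, 2.09], [-1.27, 1.32], [0.08, 2.57], [-1.32, 4.46], [0.12, 2], [-2.74, 2.74]. Speed limits (rad/s): [2.22, 2.22, 3.01, 3.01, 3.14, 3.14, 3.14].

## Interface

Orientations are given as a rotation vector (axis times angle).
In Python, from bench import manip gives the robot as it stands. The module is installed in compiled form; this text tells all that it offers.
- The arm moves only by the tool carry_out, never from a script. Its argument "increments" is a list of rows, each an object with "delta_pos": the shift along the tool's x, y, z in m, a list of three; "turn": the turn, a rotation vector about the tool's x, y, z in degrees, a list of three. In form: [{"delta_pos": [tx, ty, tz], "turn": [wx, wy, wz]}, ...]. A call has 1 to 10 rows; each row shifts and turns the commanded pose from where the row before left it, along the tool's axes as they then stand; what a row does not reach is not made up. A row lasts 1/8 s, in which the tool goes at most 62.5 mm and 10.7 degrees, less where a joint would pass 70% of its speed; a pose out of reach is approached as far as the arm can. A call with a gripper value outside its range is refused whole. "jaw" is the opening, from 0 (shut) to 1 (fully open), set as the call begins (left out, the last holds). The fingers move at their own pace and stop on an object; the grip force is fixed at half the most. Time passes only in rows, so rows that do not move let the fingers close. It gives the time, the measured TCP pose, the force, the opening and the grip force at its end, in the units of the state.
- manip.sense(): the state, without advancing time (a new reading comes with each control period).
- manip.snapshot(name): name is "scene" or "side" or "wrist"; returns a dict with "frame" (480x640x3 uint8, red, green, blue), "fx", "fy", "cx", "cy" (pixels), "k1" (the pictures are not rectified: a ray, as slopes to the right and down, at radius r is drawn at 1 + k1 r^2 times it, then the intrinsics apply), "origin" and "rotation" of the camera in the world. Camera axes: x right, y up, looking along -z (the intrinsics and any distortion apply to the point x, -y, -z); pixel columns grow to the right and rows downward; lengths in m; the calibration is good to about 2 mm. A picture is of the moment at which its call begins. There is no depth.
- manip.close_job(): hands the job in; it is judged then, once.
Trained networks look in the newest picture that a camera, given by its name, has taken for a name from the list of things; names that differ only in an ending like _2 or _b are one class to them, and where a whole thing is asked for, a point or a joint stands for the part that bears it (a point fixed in the world has none). Each returns a list of dicts, best first, with "p" (0 to 1); they miss things now and then, are a little off and sometimes report something else, mostly with a low value. They report only what shows in the picture. A call takes as long as a camera call. They do not tell look-alikes from the thing itself.
- manip.search_frame(camera, query): "rect" ([left, top, width, height] in pixels, round what is visible of it).
- manip.pinpoint(camera, query): "centre" ([row, column] in pixels: a listed point, or the origin of a listed thing).
The state is a dict: "t": time; "q": joint angles; "joint_vel": joint speeds; "tau": joint torques, N m; "ee_pos": TCP position; "eef_rot": TCP orientation; "contact_force": force on the tool from outside, world axes, zero at the start; "moment": the same for the moment, N m; "gripper_width": opening from 0.0 (shut) to 1.0 (fully open); "grip_force": force on a finger pad.
Only numpy, scipy, OpenCV 4.12 (cv2) and the standard library are available. Lean on these libraries where they do the work, as an engineer would, in place of code of your own. Each camera call takes 0.05 s, during which the arm holds its last target. There are 200 camera calls.

## Task

Slide the metal cover of the green water-valve box all the way across the box to its stop, without lifting it, so that the two valve handles are revealed; then push the red handle clockwise with the fingertips until it is fully shut. Leave the blue handle as it is, and do not disturb the vase, the jar and the grinding wheel around the box; nothing needs to be grasped.

Things in the scene. Friction and masses are not known exactly. Their poses are not given: they have to be found in the camera images.
- valve_box: green steel box fixed to the bench, 150 mm (x) by 410 mm (y), 80 mm high; origin at the centre of its underside, z up. Its +y half is an open well (inside x -60..60, y 0..190 mm, floor at z 8), its -y half a closed deck at z 70. The cover lies at z 70 between 10 mm high lips with inner faces at x -69 and 69, y -199 and 199. Pipe stubs stick out at +x up to x 125 mm
- cover_top (a point): centre of the top of the loose aluminium cover (about 0.6 kg), 24 mm above its underside; axes as the box. A flat flange 134 (x) by 198 (y) by 4 mm carries a raised pan 100 (x) by 120 (y) by 20 mm. It starts over the well (box y 85 to 98 mm) and slides along the box's -y (friction 3 to 8 N) until the end lip of the deck stops it, centre at box y -100 mm
- cover_push (a point): middle of the upright +y end face of the cover's raised pan (100 mm wide, 20 mm high), the face to push on; 60 mm along +y from cover_top and 10 mm below it
- red_pivot (a point): point on the upright turning axis of the red handle, in the well, at box z 54 mm; box x 20 mm and box y 47 or 130 mm (the red and the blue valve may be in either place)
- red_knob (a point): centre of the red knob at the free end of the red handle: upright round knob, 16 mm diameter, from box z 44 to 68 mm, 45 mm from the turning axis. The handle is a bar 12 mm wide (box z 48 to 60 mm) from the axis to the knob, with a hub of 24 mm diameter about the axis
- red_handle (a joint): angle of the red quarter-turn handle, rad: 0 = open, pointing along the box's -x (in line with its pipe); grows clockwise seen from above; 1.57 = shut against its stop, pointing along the box's +y. Starts 0 to 0.35. Stiff (about 2 N at the knob), stays where it is left
- blue_knob (a point): centre of the knob of the blue handle, of the same shape as the red one, on the other valve (its axis is 83 mm from the red one along box y); it starts open (0 to 0.3 rad) and is to stay as it is
- vase_mid (a point): half-way up (z 52 mm) a small white vase with red neck, foot and spots, 60 mm diameter, 105 mm high, standing beyond the box; bystander
- grit_jar_mid (a point): half-way up (z 35 mm) a blue and white jar, 54 mm diameter, 70 mm high, standing on the robot's side of the box; bystander
- wheel_mid (a point): half-way up (z 31 mm) a grey grinding wheel, 48 mm diameter, lying flat with its steel shank (12 mm diameter) upright, 62 mm high in all, on the robot's side of the box; bystander
Things that resemble listed ones, but are neither listed nor needed, are in the scene too. Of the things shaped like the part that bears cover_top, the aluminium one is meant.

How it is judged:
On the way, in this order (a step that is already met when the one before it is completed fails the run):
1. the cover has been slid aside to its stop (y of cover_top in the frame of valve_box below -0.085 m), for 0.2 s.
2. the red handle has been pushed shut (value of joint red_handle above 1.45 rad), for 0.2 s.
At the end, for the whole second after the job is handed in: The cover lies flat on the box within 15 mm of its stop over the deck, the red handle is turned to at least 1.45 rad (stop at 1.57), the blue knob is within 12 mm of its start, and the vase, jar and wheel are within 20 mm of theirs (y of cover_top in the frame of valve_box below -0.085 m and value of joint red_handle above 1.45 rad and z of cover_top in the frame of valve_box below 0.1 m and angle between cover_top's own z axis and vertical below 0.05 rad and distance of blue_knob from where it was at the start of the episode below 0.012 m and distance of each of vase_mid, grit_jar_mid, wheel_mid from where it was at the start of the episode below 0.02 m); the robot touches nothing.
It fails at once if the cover is lifted or tipped off its guides (z of cover_top in the frame of valve_box above 0.106 m or angle between cover_top's own z axis and vertical above 0.12 rad).
It fails at once if the blue handle is turned (distance of blue_knob from where it was at the start of the episode above 0.012 m).
It fails at once if the vase, jar or wheel is shoved, tipped or picked up (distance of any of vase_mid, grit_jar_mid, wheel_mid from where it was at the start of the episode above 0.02 m or angle between any of vase_mid, grit_jar_mid, wheel_mid's own z axis and vertical above 0.3 rad).
It also fails if it takes over 48 s, if anything falls off the work surface, if the arm or the gripper's body presses on something with over 40 N, if the wrist force passes 120 N, or if a joint passes its speed limit or range.

## Working session

There is one attempt and no reset: what is moved stays moved. The work goes in short steps, Python scripts to look and compute and a tool call to move; the robot and the scene stay as the last step left them, time stands still between calls to the robot, and variables do not carry over. Pictures are saved under pics/ and viewed, at most 10 in all, crops included, and the job is handed in when it is done.

Besides the shell and the picture viewer there is one more tool, called after ">>>" in YAML: its name, and indented under it one key for each argument. carry_out: Moves the arm, as the interface text tells. Its arguments: {"type":"object","properties":{"increments":{"type":"array","items":{"type":"object","properties":{"delta_pos":{"type":"array","items":{"type":"number"}},"turn":{"type":"array","items":{"type":"number"}}}}},"jaw":{"type":"number"}},"required":["increments"]}

```bash
mkdir -p pics
cat > h.py <<'E'
import numpy as np, cv2
from scipy.spatial.transform import Rotation as R
from bench import manip
def ray(s,row,col):
    d=np.array([(col-s['cx'])/s['fx'],(row-s['cy'])/s['fy']]);u=d.copy()
    for _ in range(20): u=d/(1+s['k1']*(u@u))
    v=np.array(s['rotation']).reshape(3,3)@np.array([u[0],-u[1],-1.]); return np.array(s['origin']),v
def atz(s,rc,z):
    o,v=ray(s,*rc); return o+v*(z-o[2])/v[2]
def proj(s,p):
    c=np.array(s['rotation']).reshape(3,3).T@(np.array(p)-s['origin']); u=np.array([c[0],-c[1]])/-c[2]
    u=u*(1+s['k1']*(u@u)); return s['fy']*u[1]+s['cy'],s['fx']*u[0]+s['cx']
def tri(rs):
    A=np.zeros((3,3));b=np.zeros(3)
    for o,v in rs:
        v=v/np.linalg.norm(v);P=np.eye(3)-np.outer(v,v);A+=P;b+=P@o
    return np.linalg.solve(A,b)
E
python3 - <<'E'
from h import *
st=manip.sense(); print(st['t'],np.round(st['ee_pos'],3),np.round(R.from_rotvec(st['eef_rot']).as_matrix(),2),st['contact_force'])
Z=dict(valve_box=0,cover_top=.094,cover_push=.084,vase_mid=.052,grit_jar_mid=.035,wheel_mid=.031)
for c in('scene','side'):
    s=manip.snapshot(c); cv2.imwrite(f'pics/{c}0.png',s['frame'][...,::-1]); print(c,np.round(s['origin'],2))
    for q,z in Z.items():
        for d in manip.pinpoint(c,q)[:3]: print(q,round(d['p'],2),np.round(d['centre']),np.round(atz(s,d['centre'],z),3))
E
```

```text
0.0 [ 0.159 -0.604  0.226] [[ 0.97  0.25 -0.  ]
 [ 0.25 -0.97  0.  ]
 [-0.   -0.   -1.  ]] [ 1.00730184 -0.6653677  -0.34237588]
scene [0.99 0.65 0.88]Traceback (most recent call last):
  File "<stdin>", line 7, in <module>
  File "h.py", line 9, in atz
    o,v=ray(s,*rc); return o+v*(z-o[2])/v[2]
        ~~~^^^^^^^
  File "h.py", line 7, in ray
    v=np.array(s['rotation']).reshape(3,3)@np.array([u[0],-u[1],-1.]); return np.array(s['origin']),v
      ~~~~~~~~~~~~~~~~~~~~~~~~~~~~~~~^^^^^
ValueError: cannot reshape array of size 3 into shape (3,3)
```

View pics/scene0.png

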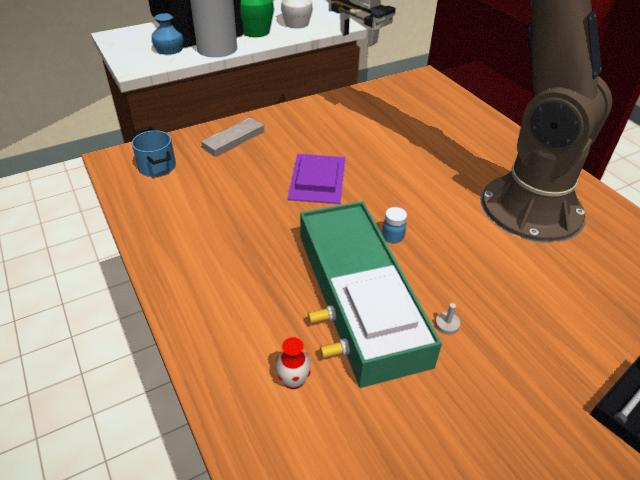

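The scene picture shows the green box from (335,215) to (400,370). The aluminium cover, raised pan at about (382,302), lies at its near end, and a purple look-alike sits on the bench at (318,175). The aluminium one in the box is the one meant. The jar is at (395,225), the wheel at (448,318) and the vase at (293,363). The camera rotation is a rotation vector, so I'm fixing the helper.

```bash
sed -i "s/np.array(s\['rotation'\]).reshape(3,3)/R.from_rotvec(s['rotation']).as_matrix()/" h.py
python3 - <<'E'
from h import *
Z=dict(valve_box=0,cover_top=.094,cover_push=.084,vase_mid=.052,grit_jar_mid=.035,wheel_mid=.031)
for c in('scene','side'):
    s=manip.snapshot(c); cv2.imwrite(f'pics/{c}0.png',s['frame'][...,::-1]); print(c,np.round(s['origin'],2))
    for q,z in Z.items():
        for d in manip.pinpoint(c,q)[:3]: print(q,round(d['p'],2),np.round(d['centre']),np.round(atz(s,d['centre'],z),3))
    if c=='scene':
        cv2.imwrite('pics/crop.png',cv2.resize(s['frame'][190:400,260:480,::-1],None,fx=2.7,fy=2.7,interpolation=cv2.INTER_CUBIC))
E
```

```text
scene [0.99 0.65 0.88]
cover_top 0.95 [305. 381.] [0.563 0.144 0.094]
cover_top 0.67 [169. 316.] [ 0.468 -0.281  0.094]
cover_push 0.78 [162. 321.] [ 0.435 -0.315  0.084]
cover_push 0.73 [331. 394.] [0.57  0.199 0.084]
vase_mid 0.79 [360. 292.] [0.75  0.148 0.052]
grit_jar_mid 0.57 [225. 390.] [ 0.381 -0.082  0.035]
grit_jar_mid 0.51 [308. 381.] [0.535 0.112 0.035]
wheel_mid 0.83 [314. 447.] [0.425 0.185 0.031]
side [0.46 0.81 0.73]
cover_top 0.97 [318. 312.] [0.56  0.138 0.094]
cover_top 0.84 [195. 404.] [ 0.429 -0.232  0.094]
cover_push 0.98 [185. 421.] [ 0.394 -0.289  0.084]
cover_push 0.76 [350. 296.] [0.576 0.197 0.084]
cover_push 0.41 [321. 313.] [0.56  0.133 0.084]
vase_mid 0.56 [335. 187.] [0.755 0.156 0.052]
grit_jar_mid 0.66 [270. 430.] [ 0.375 -0.075  0.035]
```

View pics/crop.png

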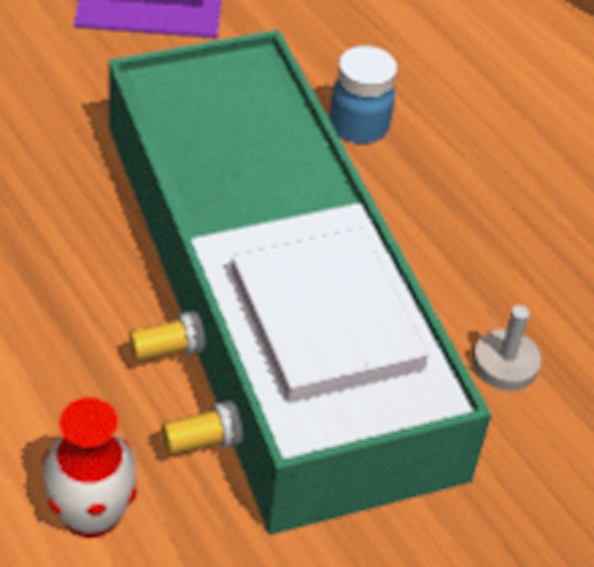

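View pics/side0.png

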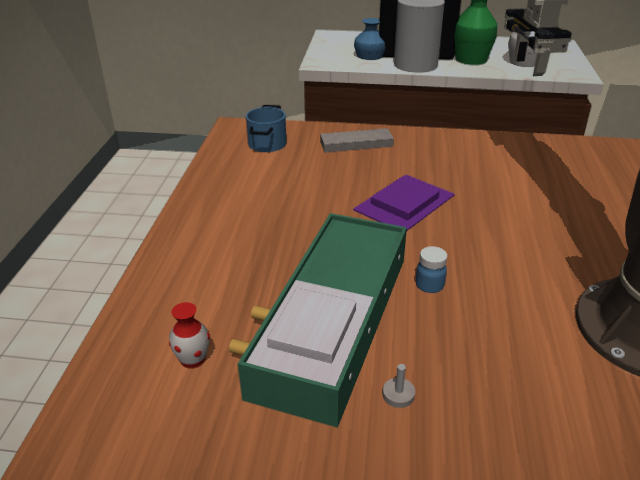

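The crop confirms the aluminium cover in the box. The box's top-rim corners are roughly at scene (301,213), (363,203), (441,342) and (362,361). Next I fit the box pose.

Run:
```python
from h import *
from scipy.optimize import least_squares
s=manip.snapshot('scene'); t=manip.snapshot('side')
loc=np.array([[.075,-.205],[-.075,-.205],[-.075,.205],[.075,.205]])
pix=[(213.3,301.5),(202.6,363),(342.6,440.7),(361.5,361)]
W=np.array([atz(s,p,.08)[:2] for p in pix]); print(np.round(W,3))
M=lambda a:np.array([[np.cos(a),-np.sin(a)],[np.sin(a),np.cos(a)]])
f=lambda v:((loc@M(v[2]).T+v[:2])-W).ravel()
r=least_squares(f,[.55,.05,0]);print(r.x,np.round(f(r.x).reshape(4,2),4))
print(np.round([proj(t,[*(M(r.x[2])@l+r.x[:2]),.08]) for l in loc]))
for a in([.563,.144],[.56,.138],[.57,.199],[.576,.197],[.75,.15],[.38,-.08],[.425,.185]): print(a,np.round(M(r.x[2]).T@(np.array(a)-r.x[:2]),3))
im=t['frame'][...,::-1].copy()
for l in loc:
    q=proj(t,[*(M(r.x[2])@l+r.x[:2]),.08]); cv2.circle(im,(int(q[1]),int(q[0])),2,(0,0,255),-1)
for y in(-.205,0,.205):
    q=proj(t,[*(M(r.x[2])@[0,y]+r.x[:2]),.08]); cv2.circle(im,(int(q[1]),int(q[0])),2,(0,255,255),-1)
cv2.imwrite('pics/chk.png',cv2.resize(im[190:430,200:440],None,fx=2.4,fy=2.4))
```

```text
[[ 0.566 -0.168]
 [ 0.424 -0.136]
 [ 0.509  0.257]
 [ 0.655  0.223]]
[ 0.53856766  0.04412193 -0.21807894] [[ 0.0013 -0.0043]
 [-0.0035 -0.0039]
 [ 0.001   0.0034]
 [ 0.0012  0.0048]]
[[213. 330.]
 [227. 407.]
 [391. 337.]
 [363. 236.]]
[0.563, 0.144] [0.002 0.103]
[0.56, 0.138] [0.001 0.096]
[0.57, 0.199] [-0.003  0.158]
[0.576, 0.197] [0.003 0.157]
[0.75, 0.15] [0.184 0.149]
[0.38, -0.08] [-0.128 -0.155]
[0.425, 0.185] [-0.141  0.113]
```

View pics/chk.png

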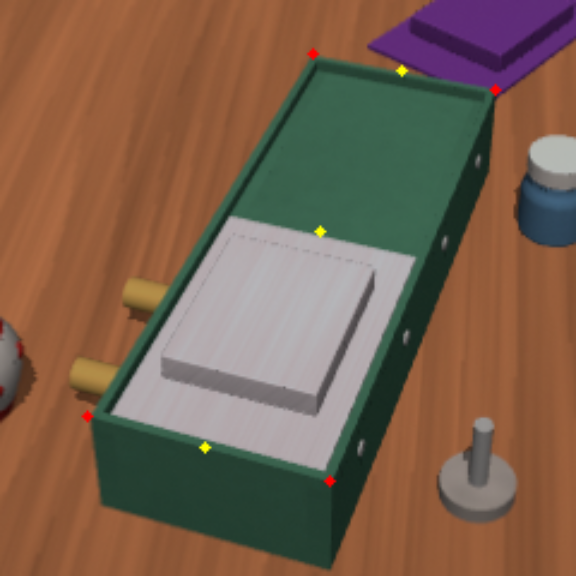

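The fit is good to about 3 mm: box centre (0.539, 0.044), yaw −12.5°. I turn the tool first so that tool x = box y and tool y = box x.

>>> carry_out:
  increments:
    - {"delta_pos":[0,0,0],"turn":[0,0,-9]}
    - {"delta_pos":[0,0,0],"turn":[0,0,-9]}
    - {"delta_pos":[0,0,0],"turn":[0,0,-9]}
    - {"delta_pos":[0,0,0],"turn":[0,0,-9]}
    - {"delta_pos":[0,0,0],"turn":[0,0,-9]}
    - {"delta_pos":[0,0,0],"turn":[0,0,-9]}
    - {"delta_pos":[0,0,0],"turn":[0,0,-9]}
  jaw: 0.4

```text
t: 1.82
ee_pos: [0.1593, -0.6044, 0.2268]
eef_rot: [2.44, 1.978, -0.0]
contact_force: [0.6, -0.0, 0.2]
gripper_width: 0.399
grip_force: 0.0
```

```bash
cat >> h.py <<'E'
B=np.array([.5386,.0441]);A=-.218
def delta(bx,by,z):
    "tool-frame shift to box point (bx,by) at world z"
    st=manip.sense();m=R.from_rotvec(st['eef_rot']).as_matrix();c,s_=np.cos(A),np.sin(A)
    p=np.array([B[0]+c*bx-s_*by,B[1]+s_*bx+c*by,z]); d=p-st['ee_pos']
    e=st['ee_pos'][:2]-B
    print('t',round(st['t'],2),'q',np.round(st['q'],2),'tcp',np.round(st['ee_pos'],4),'box',np.round([c*e[0]+s_*e[1],-s_*e[0]+c*e[1]],4),'yaw',np.degrees(np.arctan2(m[1,0],m[0,0])).round(1),'F',np.round(st['contact_force'],1),'delta',np.round(m.T@d,4))
E
python3 -c "
from h import *
delta(0,.178,.226)"
```

```text
t 1.82 q [ 1.38  0.45 -0.22  1.56  0.1   1.15  0.93] tcp [ 0.1593 -0.6044  0.2268] box [-0.2301 -0.7152] yaw 78.1 F [ 0.6 -0.   0.2] delta [8.909e-01 2.387e-01 7.000e-04]
```

>>> carry_out:
  increments:
    - {"delta_pos":[0.044,0.012,0],"turn":[0,0,0]}
    - {"delta_pos":[0.044,0.012,0],"turn":[0,0,0]}
    - {"delta_pos":[0.044,0.012,0],"turn":[0,0,0]}
    - {"delta_pos":[0.044,0.012,0],"turn":[0,0,0]}
    - {"delta_pos":[0.044,0.012,0],"turn":[0,0,0]}
    - {"delta_pos":[0.044,0.012,0],"turn":[0,0,0]}
    - {"delta_pos":[0.044,0.012,0],"turn":[0,0,0]}
    - {"delta_pos":[0.044,0.012,0],"turn":[0,0,0]}
    - {"delta_pos":[0.044,0.012,0],"turn":[0,0,0]}
    - {"delta_pos":[0.044,0.012,0],"turn":[0,0,0]}

```text
t: 3.08
ee_pos: [0.3704, -0.1986, 0.227]
eef_rot: [2.445, 1.971, 0.0]
contact_force: [0.8, -0.3, 0.8]
gripper_width: 0.401
grip_force: 0.0
```

>>> carry_out:
  increments:
    - {"delta_pos":[0.044,0.012,0],"turn":[0,0,0]}
    - {"delta_pos":[0.044,0.012,0],"turn":[0,0,0]}
    - {"delta_pos":[0.044,0.012,0],"turn":[0,0,0]}
    - {"delta_pos":[0.044,0.012,0],"turn":[0,0,0]}
    - {"delta_pos":[0.044,0.012,0],"turn":[0,0,0]}
    - {"delta_pos":[0.044,0.012,0],"turn":[0,0,0]}
    - {"delta_pos":[0.044,0.012,0],"turn":[0,0,0]}
    - {"delta_pos":[0.044,0.012,0],"turn":[0,0,0]}
    - {"delta_pos":[0.044,0.012,0],"turn":[0,0,0]}
    - {"delta_pos":[0,0,0],"turn":[0,0,0]}

```text
t: 4.32
ee_pos: [0.5596, 0.1684, 0.2266]
eef_rot: [-2.439, -1.976, -0.003]
contact_force: [-0.7, -0.3, 0.4]
gripper_width: 0.402
grip_force: 0.0
```

```bash
python3 -c "
from h import *
delta(0,.180,.12)
s=manip.snapshot('wrist'); cv2.imwrite('pics/w1.png',s['frame'][...,::-1]);print(s['origin'])
for q,z in(('cover_top',.094),('cover_push',.084)):
  for d in manip.pinpoint('wrist',q)[:2]:
    p=atz(s,d['centre'],z); e=p[:2]-B; c,k=np.cos(A),np.sin(A); print(q,d['p'],d['centre'],p.round(3),np.round([c*e[0]+k*e[1],-k*e[0]+c*e[1]],4))
"
```

```text
t 4.33 q [ 0.08  0.45 -0.65  1.64  0.29  1.15 -0.86] tcp [0.5596 0.1684 0.2266] box [-0.0063  0.1259] yaw 78.0 F [-0.7 -0.3  0.4] delta [0.0538 0.0069 0.1067]
[0.57631358 0.24736734 0.3840325 ]
cover_top 0.56 [258.5, 317.7] [0.559 0.14  0.094] [-0.0005  0.0979]
cover_push 0.88 [188.1, 317.7] [0.571 0.197 0.084] [-0.0012  0.1565]
```

View pics/w1.png

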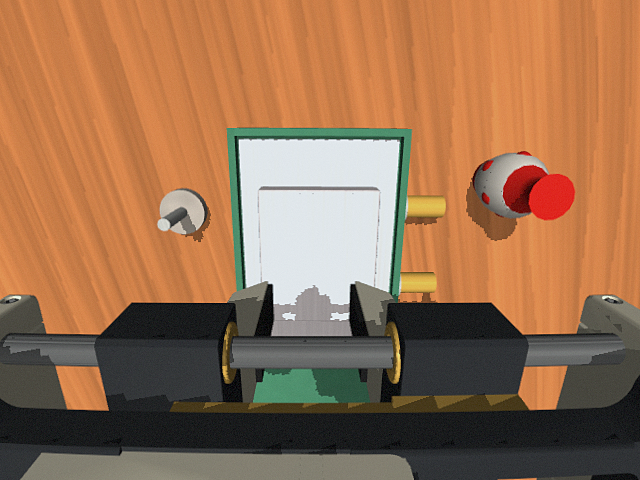

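The wrist picture shows the cover square in the box. The pan's push face is at row 188 (box y ≈ 0.157) and the end lip at row ~132, so there is about 42 mm of room for the fingers between them.

>>> carry_out:
  increments:
    - {"delta_pos":[0.027,0.004,0],"turn":[0,0,0]}
    - {"delta_pos":[0.026,0.003,0],"turn":[0,0,0]}
    - {"delta_pos":[0,0,0.04],"turn":[0,0,0]}
    - {"delta_pos":[0,0,0.04],"turn":[0,0,0]}
    - {"delta_pos":[0,0,0.03],"turn":[0,0,0]}
    - {"delta_pos":[0,0,0.015],"turn":[0,0,0]}
    - {"delta_pos":[0,0,0.01],"turn":[0,0,0]}
    - {"delta_pos":[0,0,0],"turn":[0,0,0]}

```text
t: 5.48
ee_pos: [0.5775, 0.2143, 0.0919]
eef_rot: [2.446, 1.971, 0.0]
contact_force: [0.9, 0.2, -0.4]
gripper_width: 0.4
grip_force: 0.0
```

```bash
python3 -c "
from h import *
delta(0,.178,.081)"
```

```text
t 5.47 q [-0.05  0.63 -0.59  1.71  0.42  0.93 -1.02] tcp [0.5775 0.2143 0.0919] box [0.0012 0.1746] yaw 77.7 F [ 0.9  0.2 -0.4] delta [ 0.0034 -0.0012  0.0109]
```

>>> carry_out:
  increments:
    - {"delta_pos":[0.003,-0.001,0.006],"turn":[0,0,0]}
    - {"delta_pos":[0,0,0.004],"turn":[0,0,0]}
    - {"delta_pos":[-0.008,0,0],"turn":[0,0,0]}
    - {"delta_pos":[-0.008,0,0],"turn":[0,0,0]}
    - {"delta_pos":[-0.012,0,0],"turn":[0,0,0]}
    - {"delta_pos":[-0.015,0,0],"turn":[0,0,0]}
    - {"delta_pos":[-0.015,0,0],"turn":[0,0,0]}

```text
t: 6.35
ee_pos: [0.5646, 0.16, 0.0819]
eef_rot: [2.446, 1.972, 0.001]
contact_force: [-0.0, 3.4, -0.8]
gripper_width: 0.401
grip_force: 1.9
```

```bash
python3 -c "
from h import *
delta(0,-.02,.082)"
```

```text
t 6.35 q [ 0.04  0.6  -0.59  1.79  0.42  0.88 -0.96] tcp [0.5646 0.16   0.0819] box [0.0004 0.1188] yaw 77.7 F [-0.   3.4 -0.8] delta [-1.388e-01 -9.000e-04 -1.000e-04]
```

>>> carry_out:
  increments:
    - {"delta_pos":[-0.015,0,0],"turn":[0,0,0]}
    - {"delta_pos":[-0.015,0,0],"turn":[0,0,0]}
    - {"delta_pos":[-0.015,0,0],"turn":[0,0,0]}
    - {"delta_pos":[-0.015,0,0],"turn":[0,0,0]}
    - {"delta_pos":[-0.015,0,0],"turn":[0,0,0]}
    - {"delta_pos":[-0.015,0,0],"turn":[0,0,0]}
    - {"delta_pos":[-0.015,0,0],"turn":[0,0,0]}
    - {"delta_pos":[-0.015,0,0],"turn":[0,0,0]}
    - {"delta_pos":[-0.01,0,0],"turn":[0,0,0]}

```text
t: 7.48
ee_pos: [0.537, 0.0332, 0.0819]
eef_rot: [2.446, 1.972, 0.0]
contact_force: [0.9, 4.9, 1.7]
gripper_width: 0.397
grip_force: 2.7
```

>>> carry_out:
  increments:
    - {"delta_pos":[-0.005,0,0],"turn":[0,0,0]}
    - {"delta_pos":[-0.005,0,0],"turn":[0,0,0]}
    - {"delta_pos":[-0.004,0,0],"turn":[0,0,0]}
    - {"delta_pos":[0,0,0],"turn":[0,0,0]}

```text
t: 7.98
ee_pos: [0.5341, 0.0199, 0.0818]
eef_rot: [2.445, 1.972, -0.0]
contact_force: [1.0, 2.4, 2.9]
gripper_width: 0.402
grip_force: 1.6
```

```bash
python3 -c "
from h import *
delta(0,-.031,.082)"
```

```text
t 7.97 q [ 0.3   0.54 -0.6   1.92  0.41  0.81 -0.74] tcp [0.5341 0.0199 0.0818] box [ 0.0008 -0.0246] yaw 77.8 F [1.  2.4 2.9] delta [-0.0064 -0.0009 -0.0002]
```

>>> carry_out:
  increments:
    - {"delta_pos":[-0.003,0,0],"turn":[0,0,0]}
    - {"delta_pos":[-0.003,0,0],"turn":[0,0,0]}
    - {"delta_pos":[0,0,0],"turn":[0,0,0]}

```text
t: 8.35
ee_pos: [0.5334, 0.0163, 0.0819]
eef_rot: [-2.444, -1.973, -0.004]
contact_force: [1.4, 9.3, -0.8]
gripper_width: 0.401
grip_force: 4.8
```

>>> carry_out:
  increments:
    - {"delta_pos":[-0.002,0,0],"turn":[0,0,0]}
    - {"delta_pos":[0,0,0],"turn":[0,0,0]}

```text
t: 8.6
ee_pos: [0.5334, 0.0162, 0.082]
eef_rot: [-2.441, -1.974, -0.007]
contact_force: [3.8, 14.5, -1.8]
gripper_width: 0.404
grip_force: 7.4
```

The cover is at its stop: the TCP has stalled and the force rises to 14 N. Backing off, rising and looking into the well.

>>> carry_out:
  increments:
    - {"delta_pos":[0.01,0,0],"turn":[0,0,0]}
    - {"delta_pos":[0.01,0,0],"turn":[0,0,0]}
    - {"delta_pos":[0,0,-0.03],"turn":[0,0,0]}
    - {"delta_pos":[0,0,-0.04],"turn":[0,0,0]}
    - {"delta_pos":[0,0,-0.04],"turn":[0,0,0]}
    - {"delta_pos":[0,0,-0.04],"turn":[0,0,0]}
    - {"delta_pos":[0,0,0],"turn":[0,0,0]}
  jaw: 0

```text
t: 9.48
ee_pos: [0.5382, 0.0322, 0.2345]
eef_rot: [2.443, 1.969, 0.005]
contact_force: [-0.1, -0.9, -1.2]
gripper_width: 0.003
grip_force: 0.0
```

```bash
cat > m.py <<'E'
from h import *
import sys
delta(0,0,.2)
c,k=np.cos(A),np.sin(A)
for cam in('wrist','scene','side'):
  s=manip.snapshot(cam); cv2.imwrite(f'pics/{sys.argv[1]}_{cam}.png',s['frame'][...,::-1])
  for q,z in(('red_pivot',.054),('red_knob',.056),('blue_knob',.056),('cover_top',.094)):
   for d in manip.pinpoint(cam,q)[:2]:
    p=atz(s,d['centre'],z); e=p[:2]-B; print(cam,q,round(d['p'],2),np.round(d['centre']),np.round([c*e[0]+k*e[1],-k*e[0]+c*e[1]],4))
E
python3 m.py w2
```

```text
t 9.47 q [ 0.36  0.37 -0.69  1.73  0.26  1.12 -0.62] tcp [0.5382 0.0322 0.2345] box [ 0.0022 -0.0117] yaw 77.7 F [-0.1 -0.9 -1.2] delta [ 0.0117 -0.0023  0.0345]
wrist red_pivot 0.62 [ 51. 332.] [0.0201 0.1295]
wrist red_knob 0.86 [ 51. 282.] [-0.0222  0.1292]
wrist blue_knob 0.68 [136. 279.] [-0.0261  0.0592]
scene red_knob 0.81 [326. 398.] [-0.0249  0.1311]
scene blue_knob 0.6 [297. 383.] [-0.0233  0.0563]
scene cover_top 0.88 [237. 348.] [ 0.0018 -0.087 ]
scene cover_top 0.87 [172. 314.] [ 0.0098 -0.3239]
side red_pivot 0.75 [346. 291.] [0.0253 0.125 ]
side red_knob 0.59 [348. 296.] [0.016  0.1273]
side red_knob 0.57 [358. 324.] [-0.0301  0.1328]
side blue_knob 0.56 [323. 333.] [-0.0201  0.0588]
side cover_top 0.86 [246. 352.] [-0.0017 -0.0967]
side cover_top 0.78 [192. 410.] [-0.0564 -0.3047]
```

View pics/w2_wrist.png

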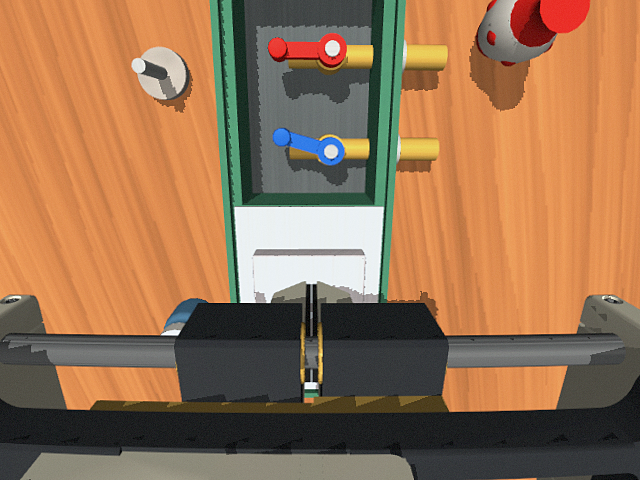

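The well is open: red is at the far place (knob (277,48), hub (332,48), angle ≈ 0) and blue is at the near one (knob (282,137)). Red pivot is at box (0.020, 0.130). I'll lower the shut fingers between the two handles, then push red along +y and next +x.

>>> carry_out:
  increments:
    - {"delta_pos":[0.036,-0.011,0],"turn":[0,0,0]}
    - {"delta_pos":[0.036,-0.011,0],"turn":[0,0,0]}
    - {"delta_pos":[0.035,-0.01,0],"turn":[0,0,0]}
    - {"delta_pos":[0,0,0.04],"turn":[0,0,0]}
    - {"delta_pos":[0,0,0.04],"turn":[0,0,0]}
    - {"delta_pos":[0,0,0.04],"turn":[0,0,0]}
    - {"delta_pos":[0,0,0.02],"turn":[0,0,0]}
    - {"delta_pos":[0,0,0],"turn":[0,0,0]}

```text
t: 11.22
ee_pos: [0.5272, 0.143, 0.0905]
eef_rot: [-2.444, -1.972, 0.004]
contact_force: [-0.0, 0.2, 0.7]
gripper_width: 0.006
grip_force: 0.0
```

```bash
python3 -c "
from h import *
delta(-.03,.095,.05)"
```

```text
t 11.22 q [ 0.09  0.55 -0.63  1.88  0.42  0.86 -0.97] tcp [0.5272 0.143  0.0905] box [-0.0325  0.0941] yaw 77.8 F [-0.   0.2  0.7] delta [0.0009 0.0026 0.0404]
```

>>> carry_out:
  increments:
    - {"delta_pos":[0,0.002,0.015],"turn":[0,0,0]}
    - {"delta_pos":[0,0,0.015],"turn":[0,0,0]}
    - {"delta_pos":[0,0,0.01],"turn":[0,0,0]}
    - {"delta_pos":[0.006,0,0],"turn":[0,0,0]}
    - {"delta_pos":[0.006,0,0],"turn":[0,0,0]}
    - {"delta_pos":[0.008,0,0],"turn":[0,0,0]}
    - {"delta_pos":[0.008,0,0],"turn":[0,0,0]}
    - {"delta_pos":[0,0,0],"turn":[0,0,0]}

```text
t: 12.22
ee_pos: [0.5364, 0.1715, 0.052]
eef_rot: [-2.444, -1.973, -0.002]
contact_force: [0.1, 0.0, -0.3]
gripper_width: 0.007
grip_force: 0.0
```

```bash
python3 m.py w3
```

```text
t 12.22 q [ 0.02  0.62 -0.6   1.87  0.47  0.8  -1.05] tcp [0.5364 0.1715 0.052 ] box [-0.0297  0.1239] yaw 77.8 F [ 0.1  0.  -0.3] delta [-0.1239  0.0291 -0.1482]
wrist red_pivot 0.6 [291. 415.] [0.0194 0.1302]
wrist red_knob 0.61 [271. 326.] [-0.0231  0.1411]
scene red_pivot 0.89 [330. 376.] [0.0167 0.1279]
scene red_knob 0.76 [331. 398.] [-0.0206  0.1414]
scene red_knob 0.41 [332. 372.] [0.0257 0.1308]
scene blue_knob 0.39 [296. 381.] [-0.0212  0.0535]
scene cover_top 0.92 [232. 349.] [-0.0045 -0.1012]
scene cover_top 0.59 [173. 317.] [ 0.0033 -0.3181]
side red_pivot 0.56 [348. 293.] [0.0207 0.1267]
side red_knob 0.85 [361. 318.] [-0.0245  0.1418]
side cover_top 0.8 [247. 349.] [ 0.0018 -0.0927]
side cover_top 0.58 [195. 405.] [-0.0492 -0.293 ]
```

The knob is turning as expected (now box y 0.141), and the blue one is untouched. On with the arc.

>>> carry_out:
  increments:
    - {"delta_pos":[0.007,0,0],"turn":[0,0,0]}
    - {"delta_pos":[0.007,0,0],"turn":[0,0,0]}
    - {"delta_pos":[0.007,0.001,0],"turn":[0,0,0]}
    - {"delta_pos":[0.005,0.004,0],"turn":[0,0,0]}
    - {"delta_pos":[0.005,0.004,0],"turn":[0,0,0]}
    - {"delta_pos":[0.004,0.005,0],"turn":[0,0,0]}
    - {"delta_pos":[0.004,0.005,0],"turn":[0,0,0]}
    - {"delta_pos":[0,0,0],"turn":[0,0,0]}

```text
t: 13.98
ee_pos: [0.5638, 0.1996, 0.0511]
eef_rot: [2.446, 1.964, -0.008]
contact_force: [1.6, -13.4, 4.4]
gripper_width: 0.005
grip_force: 6.5
```

```bash
python3 m.py w4
```

```text
t 13.97 q [-0.04  0.66 -0.58  1.78  0.48  0.85 -1.07] tcp [0.5638 0.1996 0.0511] box [-0.0091  0.1572] yaw 77.5 F [  1.6 -13.4   4.4] delta [-0.1583  0.0091 -0.1478]
wrist red_knob 0.79 [273. 352.] [0.0096 0.174 ]
scene red_pivot 0.98 [331. 371.] [0.0272 0.1252]
scene red_knob 0.56 [348. 391.] [0.0063 0.1727]
scene red_knob 0.34 [224. 392.] [-0.1216 -0.1377]
scene cover_top 0.8 [234. 348.] [ 0.0002 -0.0958]
scene cover_top 0.78 [170. 318.] [-0.0041 -0.3297]
side red_pivot 0.69 [348. 291.] [0.0235 0.1294]
side red_knob 0.69 [373. 291.] [0.004  0.1761]
side cover_top 0.83 [191. 407.] [-0.0501 -0.3101]
side cover_top 0.79 [246. 351.] [ 0.0004 -0.0969]
```

View pics/w4_wrist.png

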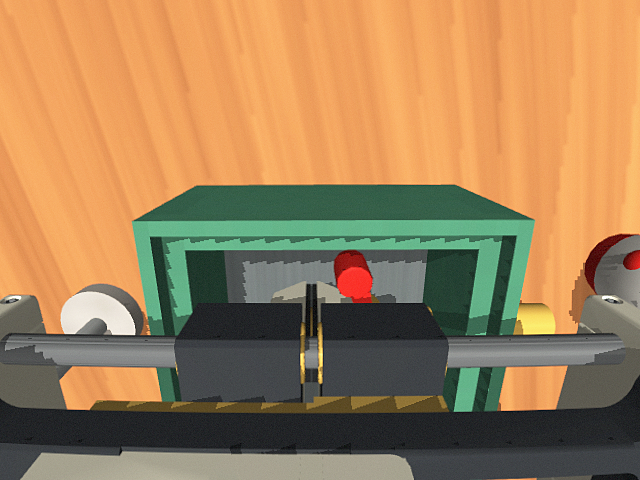

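The knob is at about box (0.006, 0.174), so the angle is ≈ 72°. The finger front now pushes it radially (13 N). I back off in y and push the bar sideways (+x) instead.

>>> carry_out:
  increments:
    - {"delta_pos":[-0.006,-0.002,0],"turn":[0,0,0]}
    - {"delta_pos":[-0.006,0,0],"turn":[0,0,0]}
    - {"delta_pos":[0,0.003,0],"turn":[0,0,0]}
    - {"delta_pos":[0,0.003,0],"turn":[0,0,0]}
    - {"delta_pos":[0,0.002,0],"turn":[0,0,0]}
    - {"delta_pos":[0,0,0],"turn":[0,0,0]}

```text
t: 15.48
ee_pos: [0.5662, 0.1919, 0.0517]
eef_rot: [-2.445, -1.972, -0.0]
contact_force: [-0.9, 0.6, 1.1]
gripper_width: 0.005
grip_force: 0.3
```

```bash
python3 m.py w5
```

```text
t 15.47 q [-0.02  0.66 -0.59  1.78  0.47  0.84 -1.04] tcp [0.5662 0.1919 0.0517] box [-0.005   0.1502] yaw 77.8 F [-0.9  0.6  1.1] delta [-0.1502  0.0043 -0.1484]
wrist red_knob 0.7 [259. 346.] [0.0108 0.1732]
scene red_pivot 0.84 [330. 372.] [0.0244 0.1251]
scene red_knob 0.56 [347. 390.] [0.0067 0.1697]
scene cover_top 0.89 [234. 348.] [ 0.0004 -0.0965]
scene cover_top 0.68 [170. 314.] [ 0.006 -0.33 ]
side red_pivot 0.61 [348. 294.] [0.0194 0.1278]
side red_pivot 0.31 [269. 338.] [ 0.0165 -0.0758]
side red_knob 0.48 [374. 287.] [0.0091 0.1803]
side cover_top 0.96 [244. 350.] [ 0.0026 -0.1011]
side cover_top 0.95 [193. 406.] [-0.0505 -0.3022]
```

>>> carry_out:
  increments:
    - {"delta_pos":[0,0.003,0],"turn":[0,0,0]}
    - {"delta_pos":[0,0.003,0],"turn":[0,0,0]}
    - {"delta_pos":[0,0,0],"turn":[0,0,0]}

```text
t: 16.6
ee_pos: [0.5708, 0.1916, 0.0516]
eef_rot: [-2.443, -1.972, 0.001]
contact_force: [-6.2, 3.3, 2.4]
gripper_width: 0.003
grip_force: 2.9
```

>>> carry_out:
  increments:
    - {"delta_pos":[0,0.003,0],"turn":[0,0,0]}
    - {"delta_pos":[0,0,0],"turn":[0,0,0]}

```text
t: 16.85
ee_pos: [0.5729, 0.1919, 0.0516]
eef_rot: [-2.441, -1.973, 0.002]
contact_force: [-6.9, 5.9, 2.6]
gripper_width: -0.001
grip_force: 5.1
```

```bash
python3 m.py w6
```

```text
t 16.85 q [-0.01  0.67 -0.59  1.76  0.47  0.85 -1.03] tcp [0.5729 0.1919 0.0516] box [0.0015 0.1517] yaw 77.9 F [-6.9  5.9  2.6] delta [-0.1515 -0.003  -0.1486]
wrist red_knob 0.82 [260. 352.] [0.0199 0.1745]
scene red_pivot 0.65 [331. 371.] [0.026  0.1256]
scene red_knob 0.71 [316. 447.] [-0.1252  0.1348]
scene cover_top 0.9 [171. 316.] [ 0.0033 -0.3239]
scene cover_top 0.77 [235. 347.] [ 0.0016 -0.0943]
side red_pivot 0.71 [346. 295.] [0.019  0.1223]
side red_knob 0.71 [370. 282.] [0.0195 0.1754]
side cover_top 0.98 [194. 404.] [-0.0465 -0.2952]
side cover_top 0.91 [246. 349.] [ 0.003  -0.0969]
```

>>> carry_out:
  increments:
    - {"delta_pos":[0,0.002,0],"turn":[0,0,0]}
    - {"delta_pos":[0,0.002,0],"turn":[0,0,0]}
    - {"delta_pos":[0,0,0],"turn":[0,0,0]}

```text
t: 17.98
ee_pos: [0.5736, 0.192, 0.0514]
eef_rot: [-2.437, -1.973, 0.008]
contact_force: [-18.8, 7.8, 10.3]
gripper_width: 0.007
grip_force: 11.8
```

Stopped hard (19 N with hardly any motion), so the handle is at its stop. Now I release, rise and check.

>>> carry_out:
  increments:
    - {"delta_pos":[0,-0.008,0],"turn":[0,0,0]}
    - {"delta_pos":[-0.006,-0.012,0],"turn":[0,0,0]}
    - {"delta_pos":[0,0,-0.03],"turn":[0,0,0]}
    - {"delta_pos":[0,0,-0.04],"turn":[0,0,0]}
    - {"delta_pos":[0,0,-0.05],"turn":[0,0,0]}
    - {"delta_pos":[-0.04,0,-0.04],"turn":[0,0,0]}
    - {"delta_pos":[-0.05,0,-0.03],"turn":[0,0,0]}
    - {"delta_pos":[-0.05,0,0],"turn":[0,0,0]}
    - {"delta_pos":[0,0,0],"turn":[0,0,0]}

```text
t: 19.1
ee_pos: [0.5276, 0.0442, 0.2415]
eef_rot: [2.451, 1.96, -0.005]
contact_force: [-0.0, 0.3, -0.9]
gripper_width: 0.007
grip_force: 0.0
```

```bash
python3 m.py w7
```

```text
t 19.1 q [ 0.34  0.35 -0.7   1.74  0.25  1.14 -0.65] tcp [0.5276 0.0442 0.2415] box [-0.0107 -0.0023] yaw 77.3 F [-0.   0.3 -0.9] delta [0.0025 0.0107 0.0415]
wrist red_pivot 0.95 [ 65. 346.] [0.0208 0.1275]
wrist red_knob 0.64 [  5. 348.] [0.0212 0.1742]
wrist blue_knob 0.96 [143. 297.] [-0.0232  0.0615]
wrist blue_knob 0.19 [ 80. 168.] [-0.1364  0.1169]
wrist cover_top 0.57 [194. 324.] [0.     0.0212]
scene red_pivot 0.81 [330. 375.] [0.0196 0.1261]
scene red_knob 0.59 [349. 387.] [0.0142 0.1739]
scene red_knob 0.45 [224. 390.] [-0.1167 -0.1387]
scene blue_knob 0.82 [298. 381.] [-0.0184  0.0586]
scene cover_top 0.74 [234. 347.] [ 0.0014 -0.0974]
scene cover_top 0.67 [174. 316.] [ 0.0069 -0.3141]
side red_pivot 0.73 [348. 292.] [0.022  0.1274]
side red_knob 0.8 [374. 282.] [0.0159 0.1827]
side blue_knob 0.93 [324. 337.] [-0.0258  0.0575]
side cover_top 0.72 [322. 332.] [-0.03    0.0939]
side cover_top 0.66 [248. 349.] [ 0.0021 -0.0907]
```

View pics/w7_wrist.png

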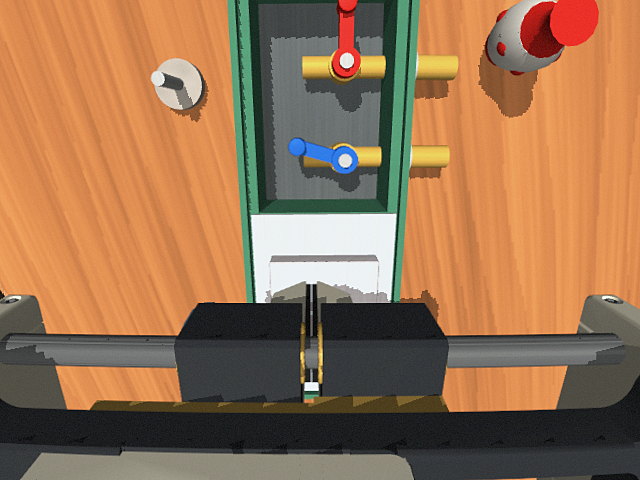

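The red handle (hub (346,62), knob (347,3)) points along box +y and is shut. The blue handle is unchanged, the cover edge is flush with the deck edge (row 213), and the wheel and vase stand as before. Handing in.

```bash
python3 -c "
from bench import manip
print(manip.close_job())"
```

```text
the job is handed in; nothing more can be done
None
```

I slid the cover to its stop and pushed the red handle fully shut, with the blue handle and the bystanders left as they were; the job is handed in at about 19 s of the 48 s, and no verdict was returned.

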